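Load tube offcuts into a cradle and lock the sprung bars over them

TASK

Load every tube offcut on the table into the transport cradle: first pinch the finger tabs of each of the two sprung locking bars to draw its tongues in, lift both bars off and lay them aside (the rubber mat is there for that), then set each tube into notches of its own so that it lies along the cradle across both combs, about centred lengthways. Finally pinch each bar again, lower it right way up between a pair of posts on its ledges and let it go so that both tongues spring fully out into their recesses, with the tubes still in their notches. Do not knock over the spray can.

Things in the scene. Friction and masses are not known exactly. Their poses are not given: they have to be found in the camera images.
- cradle: Transport cradle of bare aluminium, fixed; place and yaw vary. Base plate 180 (x) x 240 (y) x 8 mm. Origin: centre of its underside, at table height; x along the tubes it carries, y along its two combs, z up. The combs (16 mm thick) stand at x = -65 and +65 mm. At both ends of each comb stands a post (40 mm wide, top z = 136 mm, inner face y = +-100 mm).
- notch_mid (a point): Centre of a tube seated in the middle pair of V notches: x = 0, y = 0, z = 73 mm of the cradle, axes as the cradle's. Each comb has three 90-degree V notches, at y = -62, 0 and +62 mm; the faces of a V meet at z = 52 mm and end at z = 75 mm. Between the combs is open space 110 mm wide for fingers.
- notch_left (a point): Centre of a tube seated in the pair of V notches at y = +62 mm of the cradle (axes as the cradle's).
- notch_right (a point): Centre of a tube seated in the pair of V notches at y = -62 mm of the cradle (axes as the cradle's).
- seat_front (a point): Where the centre point of a seated locking bar is, over the comb nearer the robot: x = -65, y = 0, z = 102 mm of the cradle, axes as the cradle's; the bar lies along y. Each post has a recess for a tongue: mouth at y = +-100 mm, 12 mm deep, 26 mm wide, 23 mm high.
- seat_back (a point): The same over the far comb (x = +65 mm). The recess floors (z = 94 mm) run on inward as level ledges to y = +-88 mm, on which a lowered bar's tongues come to rest at the right height; above the recesses (z = 117 to 131 mm) the posts' inner faces slope outward as a lead-in.
- mat: Black rubber mat 200 (x) x 250 (y) x 3 mm, fixed flat on the table to the left of the cradle, kept clear as a place to lay the locking bars side by side. Origin: centre of its underside; axes along its sides.
- can_mid (a point): Spray can, 54 mm across and 219 mm high, standing left of and behind the cradle (bystander). Point 110 mm up its axis.
- bar1_mid (a point): Sprung locking bar over the front comb at the start; both are alike, ends too. Dark steel body 130 (y, lengthways) x 30 x 20 mm high, flat underside, 0.24 kg. Point: centre of the body, 10 mm above the underside; z up. A steel tongue at each end (16 wide, 14 high, bottom 2 mm above the underside), tips at y = +-108 mm when out, +-96 mm when drawn in.
- bar1l (a joint): How far the +y tongue of bar1 is drawn in: 0 = sprung fully out, 0.012 m = fully in (stop). It is one piece with its finger tab; pinching the bar's two tabs together draws both tongues in. Spring 5 N at 0, 11 N at the stop.
- bar1l_tab (a point): Outer face of the black upright finger tab of the +y tongue of bar1, at mid height (44 mm above the bar's underside). Tab 24 wide, 8 thick, from 22 to 62 mm above the underside. Over the outer faces of the two tabs: 68 mm out, 44 mm fully pinched.
- bar1r (a joint): How far the -y tongue of bar1 is drawn in: 0 = sprung fully out, 0.012 m = fully in (stop). It is one piece with its finger tab; pinching the bar's two tabs together draws both tongues in. Spring 5 N at 0, 11 N at the stop.
- bar1r_tab (a point): Outer face of the black upright finger tab of the -y tongue of bar1, at mid height (44 mm above the bar's underside). Tab 24 wide, 8 thick, from 22 to 62 mm above the underside. Over the outer faces of the two tabs: 68 mm out, 44 mm fully pinched.
- bar2_mid (a point): Sprung locking bar over the back comb at the start; both are alike, ends too. Dark steel body 130 (y, lengthways) x 30 x 20 mm high, flat underside, 0.24 kg. Point: centre of the body, 10 mm above the underside; z up. A steel tongue at each end (16 wide, 14 high, bottom 2 mm above the underside), tips at y = +-108 mm when out, +-96 mm when drawn in.
- bar2l (a joint): How far the +y tongue of bar2 is drawn in: 0 = sprung fully out, 0.012 m = fully in (stop). It is one piece with its finger tab; pinching the bar's two tabs together draws both tongues in. Spring 5 N at 0, 11 N at the stop.
- bar2l_tab (a point): Outer face of the black upright finger tab of the +y tongue of bar2, at mid height (44 mm above the bar's underside). Tab 24 wide, 8 thick, from 22 to 62 mm above the underside. Over the outer faces of the two tabs: 68 mm out, 44 mm fully pinched.
- bar2r (a joint): How far the -y tongue of bar2 is drawn in: 0 = sprung fully out, 0.012 m = fully in (stop). It is one piece with its finger tab; pinching the bar's two tabs together draws both tongues in. Spring 5 N at 0, 11 N at the stop.
- bar2r_tab (a point): Outer face of the black upright finger tab of the -y tongue of bar2, at mid height (44 mm above the bar's underside). Tab 24 wide, 8 thick, from 22 to 62 mm above the underside. Over the outer faces of the two tabs: 68 mm out, 44 mm fully pinched.
- tube1_mid (a point): Stainless tube offcut, 240 mm long, 30 mm in diameter, about 0.25 kg, lying on the table to the right of the cradle (one to three are present; it can roll). Point: centre of the tube; its y axis runs along the tube.
- tube2_mid (a point): Stainless tube offcut, 240 mm long, 30 mm in diameter, about 0.25 kg, lying on the table to the right of the cradle (one to three are present; it can roll). Point: centre of the tube; its y axis runs along the tube.
- tube3_mid (a point): Stainless tube offcut, 240 mm long, 30 mm in diameter, about 0.25 kg, lying on the table to the right of the cradle (one to three are present; it can roll). Point: centre of the tube; its y axis runs along the tube.

How it is judged:
On the way, in this order (a step that is already met when the one before it is completed fails the run):
1. both locking bars are off the cradle (each more than 0.10 m, level, from the cradle's centre) (horizontal distance between each of bar1_mid, bar2_mid and cradle above 0.1 m), for 0.2 s.
2. every tube lies in notches of the cradle, across both combs (z of tube1_mid in the frame of cradle between 0.066 and 0.08 m and x of tube1_mid in the frame of cradle between -0.03 and 0.03 m and y of tube1_mid in the frame of cradle between -0.075 and 0.075 m and angle between the y axis of each of tube1_mid, tube2_mid, tube3_mid and the x axis of cradle, either way round below 0.06 rad and z of tube2_mid in the frame of cradle between 0.066 and 0.08 m and x of tube2_mid in the frame of cradle between -0.03 and 0.03 m and y of tube2_mid in the frame of cradle between -0.075 and 0.075 m and z of tube3_mid in the frame of cradle between 0.066 and 0.08 m and x of tube3_mid in the frame of cradle between -0.03 and 0.03 m and y of tube3_mid in the frame of cradle between -0.075 and 0.075 m), for 0.2 s.
At the end, for the whole second after the job is handed in: Tubes at rest in notches of both combs (centre 66-80 mm up, 30 mm off middle at most, aligned to 0.06 rad); each bar over one comb, right way up (0.12 rad), off-centre at most 7 mm along and 9 mm across the comb, its point 97-108 mm up, all four tongues out (joints under 4 mm) (all of step 2 and linear speed of each of tube1, tube2, tube3, bar1, bar2 below 0.03 m/s and (x of bar1_mid in the frame of cradle between -0.074 and -0.056 m or x of bar1_mid in the frame of cradle between 0.056 and 0.074 m) and y of bar1_mid in the frame of cradle between -0.007 and 0.007 m and z of bar1_mid in the frame of cradle between 0.097 and 0.108 m and angle between the y axis of each of bar1_mid, bar2_mid and the y axis of cradle, either way round below 0.08 rad and angle between each of bar1_mid, bar2_mid's own z axis and vertical below 0.12 rad and value of joint each of bar1l, bar1r, bar2l, bar2r below 0.004 m and (x of bar2_mid in the frame of cradle between -0.074 and -0.056 m or x of bar2_mid in the frame of cradle between 0.056 and 0.074 m) and y of bar2_mid in the frame of cradle between -0.007 and 0.007 m and z of bar2_mid in the frame of cradle between 0.097 and 0.108 m); the robot touches nothing.
It fails at once if the spray can is knocked over (angle between can_mid's own z axis and vertical above 0.6 rad).
Of tube1, tube2, tube3 only 1 to 3 are there at a start; the rules pass over those that are not, and their reading is None.
At some moment in a run one of bar1, bar2 may be knocked a few centimetres aside while the robot is not near it.
Once in a run the grip may slacken for a moment while it holds something.
It also fails if it takes over 210 s, if anything falls off the work surface, if the arm or the gripper's body presses on something with over 40 N, if the wrist force passes 120 N, or if a joint passes its speed limit or range.

ROBOT

A 7-joint arm with a two-finger parallel gripper is mounted at the origin on a cart in front of the work surface, level with it; the furniture and walls round the work are solid. World frame = base frame: x ahead of the robot, y to its left, z up, the work surface at z = 0. Lengths are in m, angles in rad, forces in N, time in s.
With the tool pointing down it reaches from about 0.4 to 0.85 m from the base axis. Payload 6.9 kg.
Tool frame: the origin (TCP) lies midway between the tips of the shut fingers; the grasp point (between the pads) lies behind it (ctrl.pinch_z is the z of the grasp point in the tool frame, in m); z points along the fingers, y is the line along which they close (so a half turn about z gives the same grasp; the last joint's range is limited). The gripper opens to 85 mm and grips with 20 to 120 N. Pads are 22 mm wide; open, the fingers measure 114 mm over their backs; the gripper's body (76 mm by 85 mm) begins 54 mm behind the grasp point. The pads swing forward as they close: fully open they stand 13 mm farther back than shut.
Start: joints at [-1.012, 0.507, -0.238, 1.5, 0.126, 1.149, -0.155], TCP at [0.274, 0.562, 0.231] pointing down, gripper open.
Joint ranges: [-3.08, 3.08], [-0.24, 2.05], [-1.43, 1.35], [0, 2.5], [-1.52, 4.66], [0.17, 1.96], [-2.89, 2.89]. Speed limits (rad/s): [2.39, 2.39, 3.14, 3.14, 3.14, 3.14, 3.14].

INTERFACE

Orientations are given as a unit quaternion [w, x, y, z].
In Python, from station import ctrl, get_state, vision, ticket, models gives the robot as it stands. Calls block until the motion is done:
- ctrl.movep(position, orientation): joint-space move of the TCP to a pose.
- ctrl.movel(position, frame=None, max_speed=0.15): straight line of the TCP; frame=None keeps the orientation; max_speed is the mean speed in m/s.
- ctrl.set_joints(angles): joint-space move.
- ctrl.ungrasp() and ctrl.close_gripper(force=None): open the fingers fully, or close them until they stop; force is the grip in N (None keeps the last).
- ctrl.pause(seconds).
- ctrl.ik(position, orientation): joint angles nearest the present ones, or None.
- get_state(): the state.
- vision.grab_frame(name): name is "scene" or "top" or "wrist"; returns (picture, depth): 480x640x3 uint8, blue, green, red; 480x640 float32, m along the optical axis (not along the pixel's ray), 0 where there is no reading.
- vision.camera_info(name): a dict with "mtx" (3x3 intrinsics, pixels), "R" (3x3) and "t" (3): a world point X has camera coordinates R X + t; the wrist camera has in their place "hand_eye" (4x4, takes a point from camera to tool coordinates, whose origin is the TCP and whose axes are the flange's). Camera axes: x right, y down, z forward; pixel columns grow to the right and rows downward; lengths in m; the calibration is good to about 2 mm. A picture is of the moment at which its call begins: read the wrist's pose just before it. camera_info takes no time and is no camera call.
A pose or a line that the arm cannot do raises ctrl.Unreachable and nothing moves.
- ticket.close_job(): hands the job in; it is judged then, once.
Trained networks look in the newest picture that a camera, given by its name, has taken for a name from the list of things; names that differ only in an ending like _2 or _b are one class to them, and where a whole thing is asked for, a point or a joint stands for the part that bears it (a point fixed in the world has none). Each returns a list of dicts, best first, with "p" (0 to 1); they miss things now and then, are a little off and sometimes report something else, mostly with a low value. They report only what shows in the picture. A call takes as long as a camera call.
- models.recognise(camera, target): "point" ([column, row] in pixels, amid what is visible of it).
- models.masks_of(camera, target): "mask" (480x640 bool, what is visible of it) and "point" ([column, row] in pixels, amid what is visible of it).
The state is a dict: "time": time; "qpos": joint angles; "qd": joint speeds; "tau": joint torques, N m; "tcp_pos": TCP position; "eef_rot": TCP orientation; "contact_force": force on the tool from outside, world axes, zero at the start; "wrist_torque": the same for the moment, N m; "width": finger opening in m; "gripper_force": force on a finger pad.
Only numpy, scipy, OpenCV 4.12 (cv2) and the standard library are available. Lean on these libraries where they do the work, as an engineer would, in place of code of your own. Each camera call takes 0.05 s, during which the arm holds its last target. There are 200 camera calls.

## Working session

There is one attempt and no reset: what is moved stays moved. The work goes in short steps, each a Python script; the robot and the scene stay as the last script left them, time stands still between calls to the robot, and variables do not carry over. Pictures are saved under pics/ and viewed, at most 14 in all, crops included, and the job is handed in when it is done.

```bash
mkdir -p pics; ls; cat > h.py <<'E'
import numpy as np, cv2
from station import ctrl, get_state, vision, ticket, models
def cloud(cam, depth, mask=None):
    c=vision.camera_info(cam); K=np.array(c["mtx"]); 
    m=(depth>0) if mask is None else (mask&(depth>0))
    v,u=np.nonzero(m); z=depth[v,u]
    P=np.stack([(u-K[0,2])/K[0,0]*z,(v-K[1,2])/K[1,1]*z,z],1)
    if "R" in c: return (P-np.array(c["t"]))@np.array(c["R"]),v,u
    return P,v,u
E
python3 - <<'E'
from h import *
s=get_state(); print(s)
print(ctrl.pinch_z)
for n in("scene","top"):
    im,d=vision.grab_frame(n); cv2.imwrite(f"pics/{n}0.png",im); np.save(f"{n}0.npy",d)
    for t in("cradle","bar1_mid","tube1_mid","can_mid","mat"):
        for r in models.masks_of(n,t):
            P,_,_=cloud(n,d,r["mask"])
            print(n,t,round(r["p"],2),np.round(r["point"]),r["mask"].sum(), np.round(np.median(P,0),3) if len(P) else None, np.round(P.min(0),3) if len(P) else None, np.round(P.max(0),3) if len(P) else None)
print(vision.camera_info("wrist"))
E
```

```text
pics
{'time': 0.0, 'qpos': array([-1.01148128,  0.5083355 , -0.23749047,  1.50112793,  0.12571362,
        1.14884991, -0.15478869]), 'qd': array([-0.00089028,  0.0004881 , -0.00041982, -0.00057339,  0.00034492,
       -0.0002232 ,  0.00057592]), 'tau': array([-5.26908862e-04, -6.20591927e+01, -2.18696326e+00, -2.49655384e+01,
        1.27628044e-02,  1.18308153e-02,  1.38518521e-05]), 'tcp_pos': array([0.27387588, 0.56126164, 0.2304316 ]), 'eef_rot': array([-1.68152308e-04,  2.24963540e-01,  9.74366797e-01, -8.49644047e-04]), 'contact_force': array([0.10228873, 0.10576181, 0.78791649]), 'wrist_torque': array([ 0.02719985, -0.00421345, -0.04184887]), 'gripper_force': 0.0, 'width': 0.08557020590804153}
-0.0187
scene cradle 0.94 [308. 251.] 4846 [0.537 0.002 0.047] [ 0.443 -0.081 -0.009] [0.78  0.219 0.14 ]
scene bar1_mid 0.88 [282. 228.] 586 [0.472 0.047 0.114] [ 0.456 -0.019  0.   ] [0.617 0.286 0.156]
scene bar1_mid 0.17 [286. 226.] 134 [0.475 0.021 0.136] [ 0.462  0.015 -0.005] [0.656 0.313 0.156]
scene tube1_mid 0.93 [337. 306.] 1333 [ 0.458 -0.213  0.024] [ 0.35  -0.245 -0.009] [
[... 614 characters left out ...]
p can_mid 0.67 [212. 175.] 829 [0.704 0.255 0.186] [0.688 0.239 0.003] [0.737 0.284 0.224]
top mat 0.89 [170. 279.] 7352 [0.472 0.405 0.003] [ 0.362  0.272 -0.008] [0.586 0.537 0.011]
{'mtx': array([[350.68798962,   0.        , 323.12679384],
       [  0.        , 350.68798962, 245.49482329],
       [  0.        ,   0.        ,   1.        ]]), 'hand_eye': array([[-5.43791081e-04, -9.45230027e-01, -3.26404506e-01,
         8.41656297e-02],
       [ 9.99999776e-01, -3.86513416e-04, -5.46704685e-04,
        -6.92532570e-04],
       [ 3.90601964e-04, -3.26404730e-01,  9.45230025e-01,
        -1.43191352e-01],
       [ 0.00000000e+00,  0.00000000e+00,  0.00000000e+00,
         1.00000000e+00]])}
```

View pics/top0.png

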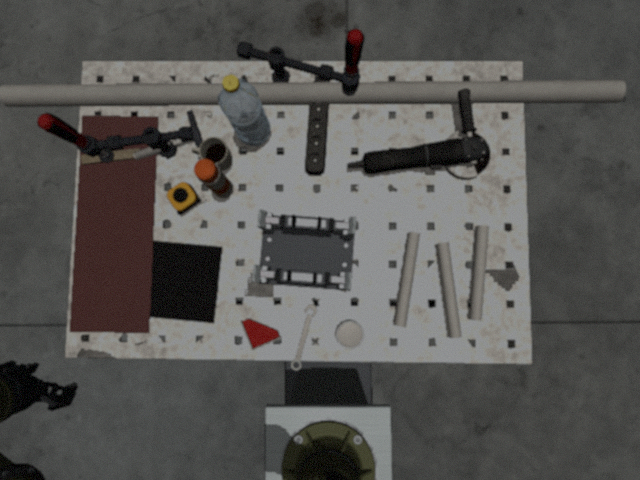

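View pics/scene0.png

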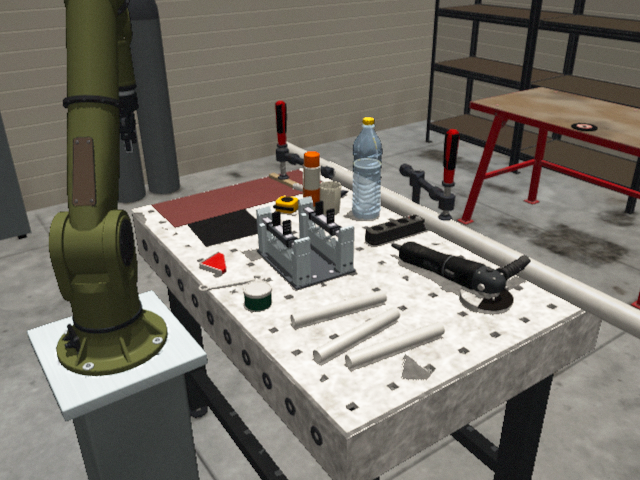

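The top view shows the cradle at (306,250), with three tubes at (406,279), (448,289) and (478,272). The mat is at (187,281) and the can at (205,170). The scene view agrees: both bars are seated, and there is clutter around them. Next I'll estimate the cradle pose coarsely, then look at it with the wrist camera.

```bash
cat >> h.py <<'E'
from scipy.spatial.transform import Rotation as R
def q(yaw): return np.array([0,np.cos(yaw/2),np.sin(yaw/2),0])   # tool x at heading yaw, tool z down
def wgrab(name=None):
    s=get_state(); im,d=vision.grab_frame("wrist")
    if name: cv2.imwrite(f"pics/{name}.png",im)
    T=np.eye(4); T[:3,:3]=R.from_quat(np.roll(s["eef_rot"],-1)).as_matrix(); T[:3,3]=s["tcp_pos"]
    return im,d,T@np.array(vision.camera_info("wrist")["hand_eye"])
def wcloud(d,T,mask=None):
    P,v,u=cloud("wrist",d,mask); return P@T[:3,:3].T+T[:3,3],v,u
def fitcradle(P):
    """post tops at z~.136 -> centre, yaw"""
    t=P[(P[:,2]>.126)&(P[:,2]<.144)][:,:2]
    from scipy.optimize import minimize
    def cost(x):
        c,s=np.cos(x[2]),np.sin(x[2]); l=(t-x[:2])@np.array([[c,-s],[s,c]])
        e=np.maximum(np.abs(np.abs(l[:,0])-.065)-.0,0)**2*0.3+(np.abs(l[:,1])-.112)**2
        return np.minimum(e,.0006).sum()
    best=min((minimize(cost,[t[:,0].mean()+a,t[:,1].mean()+b,y],method="Nelder-Mead",options=dict(initial_simplex=None,xatol=1e-5,fatol=1e-9)) for a in(-.02,0,.02) for b in (-.02,0,.02) for y in(-.3,-.1,.1,.3)),key=lambda r:r.fun)
    return best.x,len(t),best.fun/len(t)
E
python3 - <<'E'
from h import *
d=np.load("top0.npy"); P,v,u=cloud("top",d)
P=P[(abs(P[:,0]-.55)<.2)&(abs(P[:,1]-.03)<.18)]
x,n,f=fitcradle(P); print(x,n,f)
for y in (x[2],x[2]+np.pi):
    print(ctrl.ik([x[0],x[1],.33],q(y)))
P2,_,_=cloud("top",d); m=(P2[:,2]>.015)&(P2[:,2]<.04)&(P2[:,1]<-.12)&(P2[:,1]>-.5)&(P2[:,0]>.25)&(P2[:,0]<.7)
print(m.sum())
E
```

```text
[ 0.54252809  0.04873677 -0.08697142] 420 9.96527195956165e-05
[-0.49597115  0.34612546  0.53125617  1.54271421 -0.17925282  1.30158845
 -1.60062573]
[-0.0766608   0.31137826 -0.08240177  1.53735922  0.02621827  1.29393544
  1.32154025]
3406
```

```bash
python3 - <<'E'
from h import *
ctrl.movep([.53,.045,.34],q(np.pi-.087))
im,d,T=wgrab("w1"); np.save("w1.npy",d); np.save("w1T.npy",T)
P,v,u=wcloud(d,T); m=(abs(P[:,0]-.55)<.2)&(abs(P[:,1]-.03)<.18)&(d[v,u]>0.05)
print(fitcradle(P[m]),get_state()["time"],get_state()["qpos"])
for t in ("bar1_mid","bar1l_tab","can_mid"):
    for r in models.masks_of("wrist",t):
        Q,_,_=wcloud(d,T,r["mask"]); print(t,round(r["p"],2),np.round(r["point"]),len(Q),np.round(np.median(Q,0),3))
E
```

```text
(array([ 0.54092498,  0.05023512, -0.08582747]), 2495, np.float64(0.00011513631046114295)) 2.7583 [-0.08450855  0.28560262 -0.06673307  1.54841875  0.01903053  1.30862295
  1.33193252]
bar1_mid 0.8 [330. 156.] 4955 [0.476 0.057 0.113]
bar1l_tab 0.95 [398. 156.] 941 [0.482 0.13  0.109]
can_mid 0.94 [521. 344.] 5911 [0.695 0.256 0.148]
can_mid 0.39 [332. 156.] 5127 [0.476 0.056 0.113]
```

View pics/w1.png

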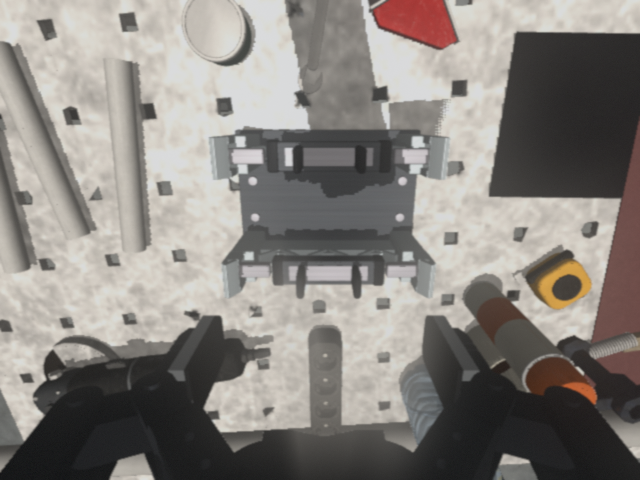

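The wrist view shows bar1 at (330,156) and bar2 at (328,272), with clean tabs and the cradle posts at the four corners. The tab tops should give precise bar positions.

```bash
python3 - <<'E'
from h import *
d=np.load("w1.npy");T=np.load("w1T.npy");P,v,u=wcloud(d,T)
m=(abs(P[:,0]-.55)<.15)&(abs(P[:,1]-.05)<.17)
def comps(m,mn=15):
    g=np.zeros(d.shape,np.uint8); g[v[m],u[m]]=1
    n,l=cv2.connectedComponents(g); o=[]
    lab=l[v,u]
    for i in range(1,n):
        k=m&(lab==i)
        if k.sum()>mn: o.append((k.sum(),np.round(P[k].mean(0),4),np.round(P[k].min(0),3),np.round(P[k].max(0),3)))
    return o
print("tabs");[print(*c) for c in comps(m&(P[:,2]>.149)&(P[:,2]<.165))]
print("posts");[print(*c) for c in comps(m&(P[:,2]>.131)&(P[:,2]<.142))]
print("base");k=m&(P[:,2]>.002)&(P[:,2]<.014);a=P[k][:,:2].astype(np.float32);print(cv2.minAreaRect(a))
print("tab hist",np.histogram(P[m&(P[:,2]>.13)][:,2],20))
E
```

```text
tabs
228 [0.4743 0.0262 0.1538] [0.463 0.021 0.149] [0.486 0.031 0.157]
225 [0.4794 0.0854 0.1537] [0.468 0.081 0.15 ] [0.491 0.09  0.156]
153 [0.6027 0.015  0.1535] [0.592 0.011 0.15 ] [0.615 0.019 0.156]
166 [0.6078 0.0744 0.1534] [0.597 0.07  0.149] [0.62  0.079 0.156]
posts
452 [ 0.4673 -0.0539  0.1349] [ 0.448 -0.061  0.131] [ 0.487 -0.048  0.14 ]
461 [0.4861 0.1654 0.1348] [0.467 0.159 0.131] [0.507 0.173 0.139]
28 [0.4764 0.0826 0.1355] [0.468 0.081 0.131] [0.488 0.087 0.142]
17 [0.4733 0.03   0.1387] [0.466 0.029 0.136] [0.48  0.031 0.142]
323 [ 0.5958 -0.065   0.1347] [ 0.577 -0.072  0.131] [ 0.617 -0.059  0.138]
332 [0.6148 0.1543 0.1347] [0.596 0.147 0.131] [0.636 0.162 0.139]
35 [0.5931 0.0158 0.1368] [0.592 0.01  0.131] [0.596 0.019 0.142]
37 [0.599  0.075  0.1368] [0.597 0.071 0.131] [0.605 0.08  0.141]
base
((0.5012710094451904, 0.054012663662433624), (0.24048970639705658, 0.2008526623249054), 85.09053039550781)
tab hist (array([ 1902,   838,     0,     0,     0,     0,     0,     0,     0,
           0,     0,     0,     0,     0,   368,  2501,  3361,  5204,
       19654, 17571]), array([0.13000476, 0.14522533, 0.1604459 , 0.17566646, 0.19088703,
       0.2061076 , 0.22132817, 0.23654873, 0.2517693 , 0.26698987,
       0.28221044, 0.297431  , 0.31265157, 0.32787214, 0.34309271,
       0.35831327, 0.37353384, 0.38875441, 0.40397498, 0.41919554,
       0.43441611]))
```

The cradle is at (0.541, 0.050) with yaw -0.086, and the bars are at their seats. I'll take bar1 off first.

```bash
cat >> h.py <<'E'
C=np.array([.541,.0502]); YAW=-.086
def cr(x,y): c,s=np.cos(YAW),np.sin(YAW); return C+np.array([c*x-s*y,s*x+c*y])
QT=q(np.pi+YAW)
def st(msg=""):
    s=get_state(); print(msg,"t%.1f w%.4f gf%.1f"%(s["time"],s["width"],s["gripper_force"]),np.round(s["tcp_pos"],4),np.round(s["contact_force"],1))
    return s
def pickbar(xy,z0,Q=None,up=.21,dz=.028):
    """z0: underside height of bar"""
    Q=QT if Q is None else Q
    ctrl.movep([*xy,z0+.10],Q); ctrl.movel([*xy,z0+dz],None,.12); ctrl.close_gripper(60); st("grip")
    ctrl.movel([*xy,up],None,.15); st("lift")
E
python3 - <<'E'
from h import *
d=np.load("top0.npy"); im=cv2.imread("pics/top0.png")
P,v,u=cloud("top",d)
for px in ((110,220),(155,280),(170,280),(210,300)):
    k=(abs(u-px[0])<3)&(abs(v-px[1])<3); print(px,P[k].mean(0).round(4))
k=(im[v,u].max(1)<25)&(abs(P[:,2]-.003)<.012)&(P[:,0]>.3)&(P[:,0]<.65)&(P[:,1]>.2)&(P[:,1]<.6)
print(cv2.minAreaRect(P[k][:,:2].astype(np.float32)))
pickbar([.4768,.0558],.092)
E
```

```text
(110, 220) [0.6311 0.5717 0.0023]
(155, 280) [0.472  0.447  0.0027]
(170, 280) [0.4714 0.4075 0.0026]
(210, 300) [0.4189 0.3014 0.0031]
((0.46782636642456055, 0.3735068440437317), (0.17979037761688232, 0.19132408499717712), 84.2890625)
grip t4.8 w0.0418 gf62.4 [0.4796 0.0563 0.1227] [ 0.3  0.1 16.3]
lift t5.5 w0.0418 gf67.1 [0.4762 0.0557 0.2093] [ 0.6 -0.3 -2.1]
```

```bash
cat >> h.py <<'E'
def putbar(xy,z,Q=None,up=.2):
    Q=QT if Q is None else Q
    p=get_state()["tcp_pos"]; ctrl.movel([*xy,up],(Q),.25); ctrl.movel([*xy,z+.02],None,.2)
    s=st("above")
    for k in range(8):
        ctrl.movel([*xy,z+.003-.001*k],None,.02); s=get_state()
        if s["contact_force"][2]>3: break
    st("down"); ctrl.ungrasp(); st("rel"); ctrl.movel([*xy,z+.09],None,.2)
E
python3 - <<'E'
from h import *
putbar([.425,.365],.034)
im,d,T=wgrab("w2")
pickbar([.6055,.0447],.092,dz=.032)
E
```

```text
above t7.8 w0.0415 gf66.6 [0.4257 0.3652 0.055 ] [-0.3  0.3 -1.8]
down t9.6 w0.0418 gf68.6 [0.4251 0.3651 0.035 ] [-2.3 -2.1  8.4]
rel t10.1 w0.0853 gf0.0 [0.4251 0.3651 0.034 ] [-0.1 -0.2  0.3]
grip t13.3 w0.0417 gf62.5 [0.6085 0.0452 0.1279] [-0.5  0.4 16.2]
lift t14.1 w0.0411 gf66.6 [0.6048 0.0445 0.209 ] [-0.6  0.  -3.2]
```

View pics/w2.png

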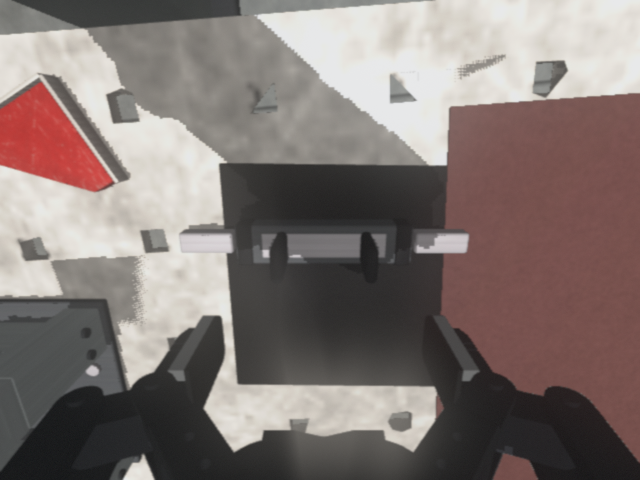

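The picture shows bar1 upright on the mat at (325,243). Next I'll lay bar2 down and look at the tubes.

```bash
cat >> h.py <<'E'
def tubes(d,T):
    P,v,u=wcloud(d,T); m=(P[:,2]>.012)&(P[:,2]<.04)&(P[:,0]>.2)&(P[:,0]<.75)&(P[:,1]<-.1)&(P[:,1]>-.5)
    g=np.zeros(d.shape,np.uint8); g[v[m],u[m]]=1
    g=cv2.morphologyEx(g,cv2.MORPH_OPEN,np.ones((3,3),np.uint8))
    n,l=cv2.connectedComponents(g); lab=l[v,u]; o=[]
    for i in range(1,n):
        k=m&(lab==i)
        if k.sum()<300: continue
        (cx,cy),(w,h),a=cv2.minAreaRect(P[k][:,:2].astype(np.float32))
        a=np.deg2rad(a)+(0 if w>h else np.pi/2); a=(a+np.pi/2)%np.pi-np.pi/2
        o.append((round(cx,4),round(cy,4),round(a,3),round(max(w,h),3),round(min(w,h),3),int(k.sum())))
    return o
E
python3 - <<'E'
from h import *
putbar([.515,.365],.038)
ctrl.movep([.47,-.16,.33],QT)
im,d,T=wgrab("w3")
for o in tubes(d,T): print(o)
st()
E
```

```text
above t16.4 w0.0413 gf66.6 [0.5159 0.3652 0.0591] [ 0.2  0.5 -1.8]
down t17.9 w0.0412 gf68.5 [0.5152 0.3651 0.0402] [-2.9 -1.2  7.8]
rel t18.4 w0.0856 gf0.0 [0.5151 0.3651 0.039 ] [-0.2  0.9  0.7]
(0.4429, -0.3113, np.float64(0.101), 0.24, 0.03, 4701)
(0.4707, -0.2061, np.float64(-0.178), 0.24, 0.03, 4270)
(0.4858, -0.3887, np.float64(-0.115), 0.24, 0.03, 4377)
(0.7458, -0.1357, np.float64(-1.564), 0.068, 0.008, 383)
 t21.1 w0.0852 gf0.0 [ 0.4704 -0.159   0.3295] [-0.5  0.2 -0.3]
```

View pics/w3.png

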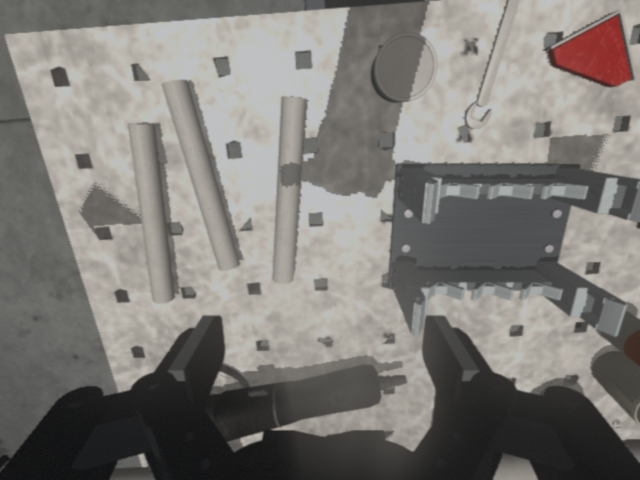

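The view shows three tubes, at about (152,212), (203,175) and (289,190), and the empty cradle. I'll load the left notch, then the right, then the middle. The middle one gets released slightly high so the opening fingers clear its neighbours.

```bash
cat >> h.py <<'E'
def picktube(xy,a,z=.006,up=.18):
    Q=q(np.pi+a); ctrl.movep([*xy,.12],Q); ctrl.movel([*xy,z],None,.12); ctrl.close_gripper(80); s=st("grip")
    ctrl.movel([*xy,up],None,.2); return st("lift")
def puttube(y,z,up=.18):
    xy=cr(0,y); ctrl.movel([*xy,up],QT,.25); s=st("over")
    ctrl.movel([*xy,z+.02],None,.15); ctrl.movel([*xy,z],None,.03); st("down")
    ctrl.ungrasp(); st("rel"); ctrl.movel([*xy,up],None,.2)
E
python3 - <<'E'
from h import *
s=picktube([.4707,-.2061],-.178)
if s["width"]>.025: puttube(.062,.0655)
E
```

```text
grip t23.6 w0.0273 gf78.4 [ 0.4708 -0.2062  0.0066] [-1.   0.4  7.1]
lift t24.6 w0.0274 gf79.0 [ 0.4699 -0.2057  0.1788] [-0.4  0.5 -2.3]
over t26.1 w0.0272 gf79.0 [0.5461 0.1101 0.1799] [-0.2  0.2 -3.4]
down t27.7 w0.0273 gf78.9 [0.5463 0.112  0.0655] [ 0.4  0.1 -2.8]
rel t28.3 w0.0854 gf0.0 [0.5464 0.112  0.0655] [ 0.2 -0.4  0. ]
```

```bash
python3 - <<'E'
from h import *
s=picktube([.4429,-.3113],.101)
if s["width"]>.025: puttube(-.062,.0655)
ctrl.movep([.50,-.02,.33],QT)
im,d,T=wgrab("w4")
for o in tubes(d,T): print(o)
P,v,u=wcloud(d,T); L=(P[:,:2]-C)@np.array([[np.cos(YAW),-np.sin(YAW)],[np.sin(YAW),np.cos(YAW)]])
for y in(-.062,.062):
    m=(abs(L[:,1]-y)<.02)&(abs(L[:,0])<.15)&(P[:,2]>.07)&(P[:,2]<.1); print(y,m.sum(),P[m][:,2].max(),np.percentile(P[m][:,2],90),cv2.minAreaRect(L[m].astype(np.float32)))
E
```

```text
grip t32.3 w0.0274 gf78.4 [ 0.4431 -0.3114  0.0067] [-1.2  1.3  6.3]
lift t33.3 w0.0270 gf78.9 [ 0.4422 -0.3108  0.1789] [ 0.1 -0.4 -2.8]
over t34.7 w0.0273 gf79.0 [ 0.5352 -0.013   0.1798] [ 0.8 -0.2 -2.7]
down t36.3 w0.0277 gf78.9 [ 0.5357 -0.0115  0.0654] [-0.3  0.3 -1.6]
rel t36.9 w0.0854 gf0.0 [ 0.5357 -0.0116  0.0655] [-0.6 -0.5 -0.1]
(0.4859, -0.3874, np.float64(-0.118), 0.24, 0.029, 5031)
(0.7455, -0.1371, np.float64(-1.566), 0.069, 0.009, 364)
(0.7401, -0.3607, np.float64(1.566), 0.069, 0.02, 486)
-0.062 5200 0.0915187836904151 0.08888010380713003 ((0.0006879046559333801, -0.06196827441453934), (0.03998248279094696, 0.24014437198638916), 89.96660614013672)
0.062 5283 0.09165124862163798 0.0888039613549764 ((0.00031395256519317627, 0.062011316418647766), (0.03995010629296303, 0.23926644027233124), 89.99378204345703)
```

View pics/w4.png

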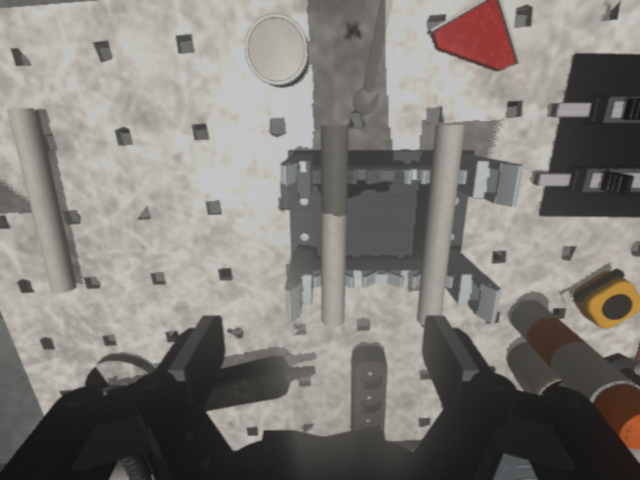

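Both tubes are seated and centred, at (334,225) and (440,220) in the picture. The last tube is at (44,200). I'll pick it and drop it lightly into the middle notch.

```bash
cat >> h.py <<'E'
def tubecheck(d,T):
    P,v,u=wcloud(d,T); L=(P[:,:2]-C)@np.array([[np.cos(YAW),-np.sin(YAW)],[np.sin(YAW),np.cos(YAW)]])
    for y in(-.062,0,.062):
        m=(abs(L[:,1]-y)<.02)&(abs(L[:,0])<.15)&(P[:,2]>.078)&(P[:,2]<.1); print(y,m.sum(),"z90 %.4f"%np.percentile(P[m][:,2],90),np.round(np.r_[cv2.minAreaRect(L[m].astype(np.float32))[0],cv2.minAreaRect(L[m].astype(np.float32))[1]],4),round(cv2.minAreaRect(L[m].astype(np.float32))[2],2))
E
python3 - <<'E'
from h import *
s=picktube([.4859,-.388],-.117,z=.010)
if s["width"]>.025: puttube(0,.077)
ctrl.movep([.50,.05,.33],QT)
im,d,T=wgrab("w5"); tubecheck(d,T)
E
```

```text
grip t41.6 w0.0269 gf78.7 [ 0.4861 -0.3883  0.0107] [-1.5 -0.3  5.7]
lift t42.6 w0.0272 gf79.0 [ 0.4853 -0.3874  0.1786] [-0.8  0.3 -2.5]
over t44.5 w0.0270 gf79.0 [0.5409 0.0488 0.18  ] [ 0.7  0.4 -2.6]
down t46.0 w0.0272 gf79.0 [0.5411 0.0502 0.077 ] [-0.  -0.1 -2.3]
rel t46.6 w0.0853 gf0.0 [0.5411 0.0502 0.0771] [ 0.4  0.4 -0.2]
-0.062 4845 z90 0.0889 [ 0.0003 -0.0616  0.2397  0.0292] 0.03
0 4820 z90 0.0889 [4.000e-04 1.000e-04 2.910e-02 2.399e-01] 89.96
0.062 4848 z90 0.0889 [0.0007 0.0618 0.0293 0.2404] 89.99
```

View pics/w5.png

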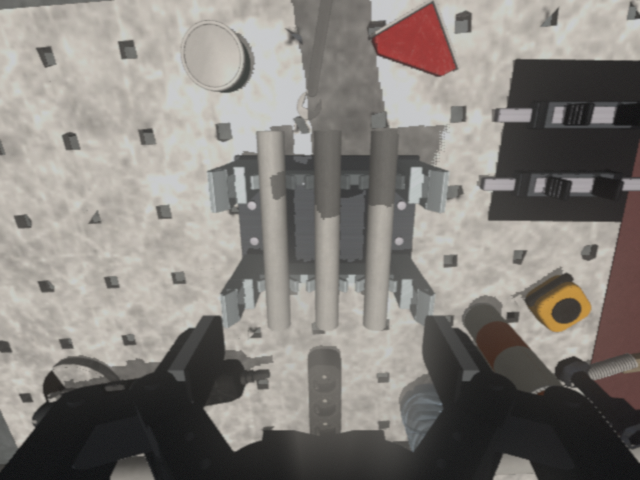

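All three tubes are seated, at x of about 275, 327 and 378 px. Next I'll locate the bars on the mat.

```bash
cat >> h.py <<'E'
def bars(d,T,zt,box):
    """tab-top clusters at height zt inside box -> points"""
    P,v,u=wcloud(d,T); x0,x1,y0,y1=box
    m=(abs(P[:,2]-zt)<.006)&(P[:,0]>x0)&(P[:,0]<x1)&(P[:,1]>y0)&(P[:,1]<y1)
    g=np.zeros(d.shape,np.uint8); g[v[m],u[m]]=1
    n,l=cv2.connectedComponents(g); lab=l[v,u]; o=[]
    for i in range(1,n):
        k=m&(lab==i)
        if k.sum()>40: o.append(np.r_[(P[k].min(0)+P[k].max(0))[:2]/2,P[k][:,2].mean(),k.sum()])
    return o
E
python3 - <<'E'
from h import *
ctrl.movep([.44,.365,.28],QT)
im,d,T=wgrab("w6")
for b in bars(d,T,.065,(.3,.65,.2,.5)): print(b.round(4))
st()
E
```

```text
[4.336e-01 4.067e-01 6.450e-02 1.750e+02]
[4.285e-01 3.470e-01 6.470e-02 1.720e+02]
[5.118e-01 3.346e-01 6.450e-02 1.390e+02]
[5.168e-01 3.942e-01 6.410e-02 1.530e+02]
 t49.3 w0.0850 gf0.0 [0.4413 0.3632 0.2801] [ 1.3 -0.3  0.5]
```

View pics/w6.png

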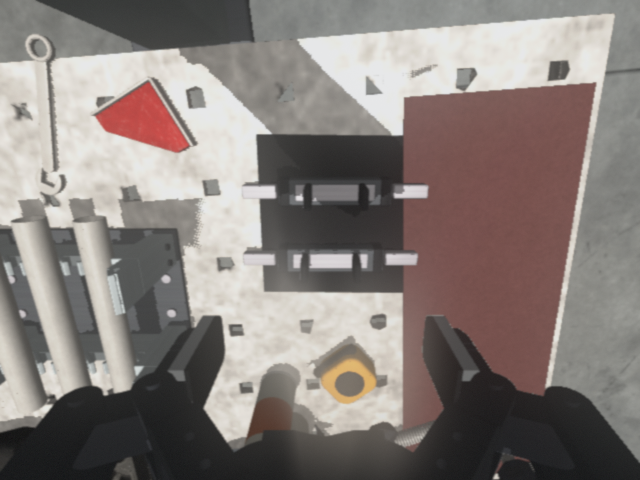

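Bar1 has been nudged to (0.431, 0.377) and bar2 is at (0.514, 0.364), both still aligned with the cradle. I'll take bar2 to the back seat and check it in hand first.

```bash
python3 - <<'E'
from h import *
pickbar([.5143,.3644],.003,dz=.034)
ctrl.movel([*cr(.065,0),.21],QT,.22); ctrl.pause(.3); st("over")
im,d,T=wgrab("w7")
P,v,u=wcloud(d,T); L=(P[:,:2]-cr(.065,0))@np.array([[np.cos(YAW),-np.sin(YAW)],[np.sin(YAW),np.cos(YAW)]])
m=(abs(L[:,0])<.03)&(abs(L[:,1])<.12)&(P[:,2]>.16)&(P[:,2]<.2)
for s in(1,-1):
    k=m&(L[:,1]*s>.068); print(s,k.sum(),L[k].min(0).round(4),L[k].max(0).round(4),np.percentile(P[k][:,2],[5,50,95]).round(4))
E
```

```text
grip t51.2 w0.0419 gf61.4 [0.5156 0.3651 0.04  ] [-2.9 -1.3 16.2]
lift t52.5 w0.0418 gf60.9 [0.5138 0.3641 0.2089] [-0.5 -0.3 -3. ]
over t54.5 w0.0414 gf60.9 [0.6057 0.0452 0.21  ] [ 0.6  0.7 -2.3]
1 1780 [-0.0094  0.068 ] [0.0071 0.0953] [0.1796 0.1889 0.19  ]
-1 1838 [-0.0095 -0.0955] [ 0.0072 -0.068 ] [0.1797 0.1891 0.1902]
```

View pics/w7.png

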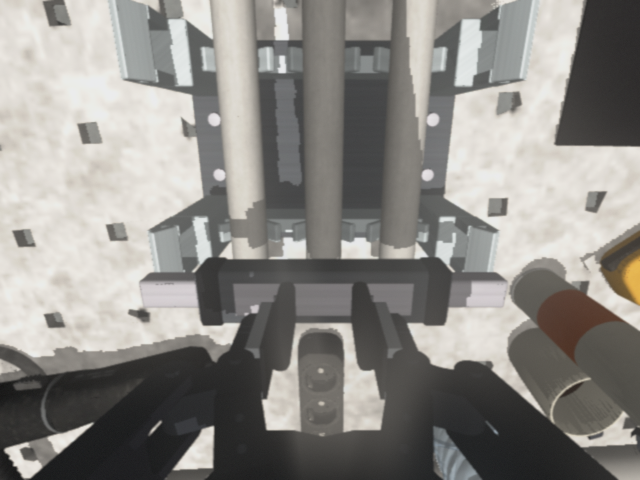

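The bar is held level and centred, with both tongues drawn in (tips at 140 and 505 px). Its underside is 37 mm below the TCP, so it should seat at a TCP height of about 0.129.

```bash
cat >> h.py <<'E'
def seat(x,rel,dx=0.):
    xy=cr(x+dx,0); ctrl.movel([*xy,.092+rel+.03],QT,.12); ctrl.movel([*xy,.092+rel+.006],None,.04); st("near")
    for k in range(11):
        z=.092+rel+.005-.001*k; ctrl.movel([*xy,z],None,.02); s=get_state()
        if s["contact_force"][2]>3: break
    s=st("contact cmd %.4f"%z)
    ok=abs(z-.092-rel)<.0045 and s["contact_force"][2]>2
    if ok: ctrl.ungrasp(); ctrl.pause(.3); st("rel"); ctrl.movel([*xy,.092+rel+.09],None,.15)
    return ok
E
python3 - <<'E'
from h import *
ok=seat(.065,.037,.001); print(ok)
if ok:
    ctrl.movep([.47,.25,.33],QT)
    im,d,T=wgrab("w8")
    print("mat");[print(b.round(4)) for b in bars(d,T,.065,(.3,.65,.25,.5))]
    print("seat");[print(b.round(4)) for b in bars(d,T,.154,(.5,.7,-.05,.12))]
E
```

```text
near t55.9 w0.0416 gf61.0 [0.6069 0.0445 0.135 ] [ 0.3 -0.3 -2.5]
contact cmd 0.1270 t57.9 w0.0414 gf60.2 [0.607  0.0445 0.1281] [-2.1 -0.5  7.9]
rel t58.7 w0.0856 gf0.0 [0.6068 0.0445 0.127 ] [ 0.4 -0.4 -0.6]
True
mat
[4.292e-01 3.468e-01 6.440e-02 1.610e+02]
[4.340e-01 4.057e-01 6.430e-02 1.640e+02]
seat
[6.022e-01 1.490e-02 1.525e-01 1.860e+02]
```

View pics/w8.png

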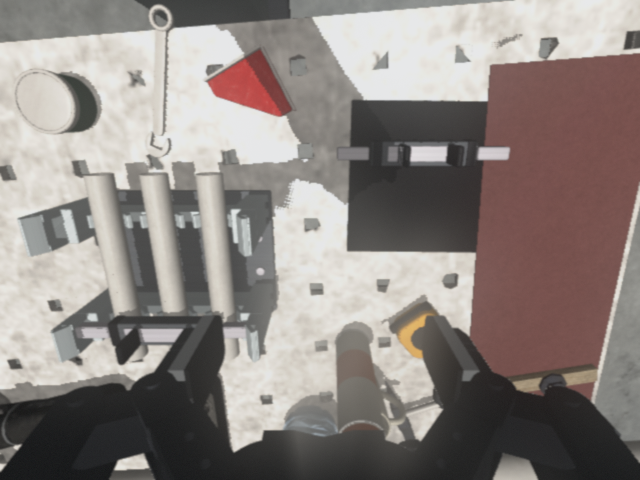

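The picture shows bar2 over the back comb at about (165,335), partly hidden by a finger, and bar1 on the mat at (430,153), centre (0.4314, 0.3765). Bar1 goes to the front seat next, then a check.

```bash
python3 - <<'E'
from h import *
pickbar([.4314,.3765],.003,dz=.034)
ctrl.movel([*cr(-.065,0),.21],QT,.22); ctrl.pause(.3); st("over")
im,d,T=wgrab("w9")
P,v,u=wcloud(d,T); L=(P[:,:2]-cr(-.065,0))@np.array([[np.cos(YAW),-np.sin(YAW)],[np.sin(YAW),np.cos(YAW)]])
m=(abs(L[:,0])<.03)&(abs(L[:,1])<.12)&(P[:,2]>.155)&(P[:,2]<.205)
r=[]
for s in(1,-1):
    k=m&(L[:,1]*s>.068); e=np.r_[L[k].min(0),L[k].max(0),np.percentile(P[k][:,2],[5,50,95])]; r.append(e); print(s,k.sum(),e.round(4))
tip=r[0][3],-r[1][1]; top=(r[0][6]+r[1][6])/2; rel=get_state()["tcp_pos"][2]-(top-.001-.016)
dx=-(r[0][0]+r[0][2]+r[1][0]+r[1][2])/4
print(tip,rel,dx)
if max(tip)<.0985 and abs(r[0][6]-r[1][6])<.003 and abs(rel-.037)<.004 and abs(dx)<.005:
    ok=seat(-.065,rel,dx); print(ok)
    if ok:
        ctrl.movep([.46,.05,.35],QT); im,d,T=wgrab("w10"); tubecheck(d,T)
        [print(b.round(4)) for b in bars(d,T,.154,(.4,.7,-.05,.15))]
        P,v,u=wcloud(d,T)
        for x in(-.065,.065):
            L=(P[:,:2]-cr(x,0))@np.array([[np.cos(YAW),-np.sin(YAW)],[np.sin(YAW),np.cos(YAW)]])
            for s in(1,-1):
                k=(abs(L[:,0])<.012)&(L[:,1]*s>.068)&(L[:,1]*s<.115)&(P[:,2]>.1)&(P[:,2]<.114)
                print(x,s,k.sum(),L[k].min(0).round(4),L[k].max(0).round(4),P[k][:,2].mean().round(4))
E
```

```text
grip t62.8 w0.0415 gf60.5 [0.4325 0.3773 0.0397] [-1.6 -1.8 16.9]
lift t64.1 w0.0416 gf61.0 [0.4309 0.3761 0.209 ] [ 0.7 -0.6 -2.4]
over t66.0 w0.0417 gf61.0 [0.4762 0.0562 0.21  ] [-0.4  0.1 -2.1]
1 1817 [-0.0096  0.068   0.0071  0.0954  0.18    0.1892  0.1904]
-1 1844 [-0.0095 -0.096   0.007  -0.068   0.1802  0.1893  0.1905]
(np.float64(0.09539216323195285), np.float64(0.0960289250247911)) 0.036537521249690674 0.0012454859883613983
near t67.4 w0.0416 gf61.0 [0.4776 0.0557 0.1345] [ 0.2 -0.5 -2.4]
contact cmd 0.1275 t69.1 w0.0413 gf61.0 [0.4777 0.0557 0.1279] [-1.3 -0.1  3.7]
rel t69.9 w0.0851 gf0.0 [0.4775 0.0557 0.1276] [-0.3 -0.1 -0.2]
True
-0.062 3029 z90 0.0890 [ 2.000e-04 -6.190e-02  3.920e-02  2.404e-01] 89.92
0 2907 z90 0.0890 [-1.000e-04 -1.000e-04  2.402e-01  3.930e-02] 0.07
0.062 3011 z90 0.0890 [2.000e-04 6.180e-02 2.407e-01 3.950e-02] 0.13
[4.782e-01 8.500e-02 1.533e-01 1.800e+02]
[4.730e-01 2.570e-02 1.534e-01 1.810e+02]
[6.016e-01 1.410e-02 1.528e-01 1.460e+02]
[6.073e-01 7.430e-02 1.531e-01 1.370e+02]
-0.065 1 477 [-0.0084  0.068 ] [0.0073 0.1049] 0.1077
-0.065 -1 460 [-0.0083 -0.104 ] [ 0.0068 -0.0683] 0.1077
0.065 1 398 [-0.0093  0.068 ] [0.0076 0.1043] 0.1073
0.065 -1 392 [-0.0096 -0.1035] [ 0.0075 -0.0682] 0.1073
```

```bash
[ -f pics/w10.png ] && python3 -c "
import cv2;a=cv2.imread('pics/w10.png');cv2.imwrite('pics/w10c.png',cv2.resize(a[80:380,160:500],None,fx=2,fy=2))"; ls pics
```

```text
scene0.png
top0.png
w1.png
w10.png
w10c.png
w2.png
w3.png
w4.png
w5.png
w6.png
w7.png
w8.png
w9.png
```

View pics/w10c.png

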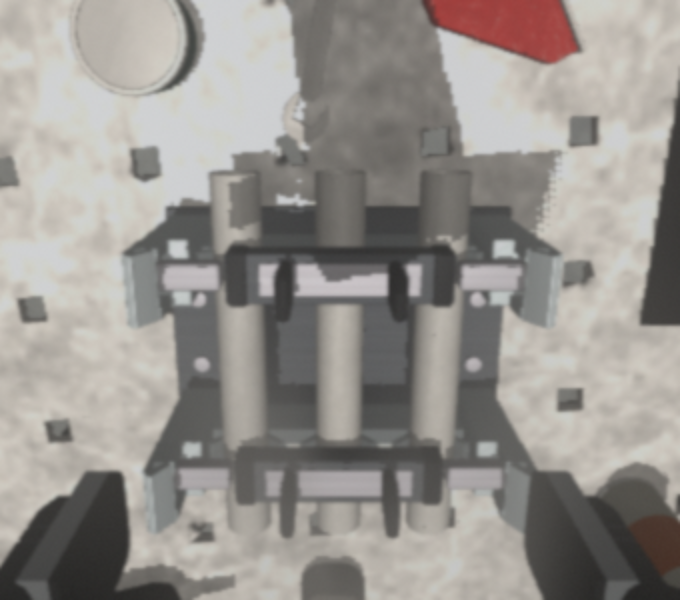

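The crop shows both bars level over their combs, at (341,278) and (341,483). All four tongues run into the posts and the three tubes are in their notches, so I'm handing in.

```bash
python3 -c "
from h import *
print(ticket.close_job()); st()"
```

```text
the job is handed in; nothing more can be done
None
the job is handed in; nothing more can be done
```

The job is handed in at about 70 s of robot time: all three tubes are in their notches, and the last look showed both bars seated with all four tongues out; the station returned no verdict.

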